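# Wind the worm-driven tilt table down onto its stop and clamp it

### The job

Wind the grinding fixture's tilting plate down one step with its worm crank, many turns clockwise seen from above, until you feel the plate come to bear on the stop screw; leave it bearing snugly there, but do not force it. Then swing the clamp lever clockwise all the way over to its end stop and let go. Do not touch the plate itself, and leave the tools and other things on the bench alone.

Things in the scene. Friction and masses are not known exactly. Their poses are not given: they have to be found in the camera images.
- fixture: Green cast worm-drive fixture fixed to the bench: base 190 x 360 x 14 mm. Origin on the bench, 20 mm to the +y side of the base's centre; z up, x away from the robot at yaw 0. The gearbox (85 x 75 mm, top 110 mm up) stands at +y, the clamp block (50 x 36 mm, top 80 mm up) at -y, the tilting plate between. Place and yaw (up to 0.25 rad) vary.
- tilt_table: Steel plate 135 x 125 x 12 mm, an old hinge bolted on top. Origin on its level axle (along the fixture's y), 55 mm up, mid-thickness; x runs along the plate to its free edge (130 mm out), z is its normal. Starts tilted up 39 to 45 degrees; sinks 12 degrees per crank turn clockwise, so meets the stop (110 mm out) at 2 to 10 degrees, after 2.4 to 3.6 turns. Self-locking.
- stop_seat (a point): Middle of the top of the dark steel boss (30 mm across, top 42 mm above the bench) in which the stop screw stands, under the plate. The screw's 16 mm domed tip stands 11 to 26 mm above this point: a different height each time, not measured, so the plate's arrival has to be felt at the crank.
- crank_axis (a point): Fixed point on the vertical crank axis, at the height of the middle of the handle (158 mm above the bench).
- handle_mid (a point): Middle of the crank's black upright handle: 20 mm across and 50 mm tall, 132 to 182 mm above the bench, 45 mm from the crank axis. It revolves freely on its pin, so a gripper holding it need not turn as it goes round. The top of the crank arm below it is 131 mm above the bench.
- crank (a joint): Crank angle, rad, growing clockwise seen from above, over many turns; at 0 the handle is on the fixture's -x side. Starts at 0 to 3. Friction about 0.12 N m (2.7 N at the handle) until the plate bears on the stop, then the load climbs: 5 to 8 N more at the handle is snug, over 15 N more is forced. From first touch to forced is about 0.45 rad of crank.
- clamp_pivot (a point): Point on the clamp lever's vertical axis, at the height of the middle of its knob (112 mm above the bench).
- clamp_knob (a point): Middle of the upright round knob at the end of the clamp lever: 18 mm across, from 92 to 132 mm above the bench, 65 mm from the lever's axis. The flat lever below it is 14 mm wide with its top 97 mm above the bench.
- clamp (a joint): Clamp lever angle in rad: 0 = loose, lever pointing to the fixture's -y; it grows clockwise seen from above, to 1.4 = clamped at the end stop, lever pointing nearly to the fixture's -x. It starts between 0 and 0.25. Friction about 2 N at the knob; it stays where it is left.
- hammer: Hammer lying on the bench, 300 mm long; leave alone. Origin at the centre of its underside.
- wire_brush: Wire brush, 240 mm long; leave alone. Origin at the centre of its underside.
- spanner: Spanner, 160 mm long, lying flat in front of the fixture; leave alone. Origin at the centre of its underside.
- grind_disc: Worn grinding disc, 115 mm across, 6 mm thick, lying flat; leave alone. Origin at the centre of its underside.
- spray: Spray can, 66 mm across, 190 mm tall, beyond the fixture; leave alone. Origin at the centre of its underside.
- mug: White mug, 82 mm across, 95 mm tall; leave alone. Origin at the centre of its underside.
- offcut: Wood offcut 160 x 45 x 30 mm; leave alone. Origin at the centre of its underside.
- old_hinge: Loose steel hinge leaf 66 x 50 mm, 12 mm thick at its barrel, lying flat; leave alone. Origin at the centre of its underside.

How it is judged:
By the outcome, as a careful person would: the job done as asked, in the order asked, and still so for the second after the job is handed in, with the robot touching nothing.
It also fails if it takes over 72 s, if anything falls off the work surface, if the arm or the gripper's body presses on something with over 40 N, if the wrist force passes 120 N, or if a joint passes its speed limit or range.

### The arm

A 7-joint arm with a two-finger parallel gripper is mounted at the origin on the work surface. World frame = base frame: x ahead of the robot, y to its left, z up, the work surface at z = 0. Lengths are in m, angles in rad, forces in N, time in s.
With the tool pointing down it reaches from about 0.425 to 0.825 m from the base axis. Payload 3.6 kg.
Tool frame: the origin (TCP) lies at the centre of the arm's flange, where the gripper is bolted on; the fingertips stand 186 mm ahead of it and the grasp point (between the pads) lies 167 mm ahead of it (ctrl.tcp_to_tips is the distance from the TCP to the fingertips, in m); z points along the fingers, y is the direction in which the jaws open and shut (so a half turn about z gives the same grasp; the last joint's range is limited). The gripper opens to 93 mm and grips with 3 to 60 N. Pads are 15 mm wide; open, the fingers measure 128 mm over their backs; the gripper's body (75 mm by 188 mm) begins 65 mm behind the grasp point.
Start: joints at [-1.242, 0.615, -0.013, 1.423, 0.008, 1.103, -0.04], TCP at [0.226, 0.61, 0.405] pointing down, gripper open.
Joint ranges: [-3.12, 3.12], [-0.3, 2.06], [-1.34, 1.32], [0.26, 2.42], [-1.36, 4.5], [0.01, 1.98], [-2.84, 2.84]. Speed limits (rad/s): [2.79, 2.79, 3.14, 3.14, 3.14, 3.14, 3.14].

### API

Orientations are given as a 3x3 rotation matrix whose columns are the frame's x, y, z axes.
In Python, from plant import ctrl gives the robot as it stands. The module is installed in compiled form; this text tells all that it offers. Calls block until the motion is done:
- ctrl.move_to(position, orientation): joint-space move of the TCP to a pose.
- ctrl.line_to(position, rot=None, feed=0.15): straight line of the TCP; rot=None keeps the orientation; feed is the mean speed in m/s.
- ctrl.move_joints(angles): joint-space move.
- ctrl.open_gripper() and ctrl.close_gripper(strength=None): open the fingers fully, or close them until they stop; strength is the grip in N (None keeps the last).
- ctrl.pause(seconds).
- ctrl.inverse_kinematics(position, orientation): joint angles nearest the present ones, or None.
- ctrl.observe(): the state.
- ctrl.get_image(name): name is "scene" or "side" or "wrist"; returns a dict with "image" (400x640x3 uint8, red, green, blue), "intrinsics" (3x3 intrinsics, pixels), "pose" (4x4, takes a point from camera to world coordinates). Camera axes: x right, y up, looking along -z (the intrinsics and any distortion apply to the point x, -y, -z); pixel columns grow to the right and rows downward; lengths in m; the calibration is good to about 2 mm. A picture is of the moment at which its call begins. There is no depth.
A pose or a line that the arm cannot do raises ctrl.MotionError and nothing moves.
- ctrl.close_job(): hands the job in, once; it reports no verdict.
The state is a dict: "time_s": time; "qpos": joint angles; "qvel": joint speeds; "joint_torque": joint torques, N m; "position": TCP position; "ee_rot": TCP orientation; "force": force on the tool from outside, world axes, zero at the start; "ft_torque": the same for the moment, N m; "opening": finger opening in m.
Only numpy, scipy, OpenCV 4.12 (cv2) and the standard library are available. Lean on these libraries where they do the work, as an engineer would, in place of code of your own. Each camera call takes 0.05 s, during which the arm holds its last target.

## Working session

There is one attempt and no reset: what is moved stays moved. The work goes in short steps, each a Python script; the robot and the scene stay as the last script left them, time stands still between calls to the robot, and variables do not carry over. Pictures are saved under pics/ and viewed, and the job is handed in when it is done.

```bash
mkdir -p pics; ls
python3 - <<'E'
from plant import ctrl
import cv2,numpy as np,pickle
np.set_printoptions(precision=4,suppress=True)
s=ctrl.observe()
for k in s: print(k,s[k])
print(ctrl.tcp_to_tips)
d={}
for n in("scene","side","wrist"):
    g=ctrl.get_image(n); d[n]=g
    cv2.imwrite(f"pics/a_{n}.png",g["image"][:,:,::-1]); print(n,g["intrinsics"],g["pose"],g.keys())
pickle.dump(d,open("a.pkl","wb"))
E
```

```text
pics
time_s 0.0
qpos [-1.2425  0.6159 -0.0126  1.4249  0.0081  1.1034 -0.0404]
qvel [-0.0013  0.001   0.0009  0.0016  0.0012 -0.0008  0.0015]
joint_torque [  0.     -45.8938   0.2089 -16.5747  -0.0611   0.0204   0.0002]
position [0.2257 0.6092 0.4036]
ee_rot [[-0.9377  0.3473 -0.0008]
 [ 0.3473  0.9377 -0.0024]
 [-0.     -0.0026 -1.    ]]
force [0.6372 0.4612 0.625 ]
ft_torque [-0.0235 -0.0395  0.0391]
opening 0.09303294417722308
0.1861
scene [[510.9643   0.     307.4736]
 [  0.     510.9643 196.9017]
 [  0.       0.       1.    ]] [[-0.7307 -0.5543  0.3985  1.1815]
 [ 0.6826 -0.6018  0.4146  0.6654]
 [ 0.01    0.575   0.8181  1.4492]
 [ 0.      0.      0.      1.    ]] dict_keys(['image', 'intrinsics', 'pose'])
side [[412.6361   0.     321.8791]
 [  0.     412.6361 201.3456]
 [  0.       0.       1.    ]] [[ 0.7574  0.2998 -0.58   -0.0673]
 [-0.6526  0.3767 -0.6574 -0.6888]
 [ 0.0214  0.8765  0.481   0.6146]
 [ 0.      0.      0.      1.    ]] dict_keys(['image', 'intrinsics', 'pose'])
wrist [[344.5719   0.     321.1339]
 [  0.     344.5719 199.4357]
 [  0.       0.       1.    ]] [[ 0.347  -0.8974 -0.2724  0.1494]
 [ 0.9379  0.3318  0.1018  0.6368]
 [-0.001  -0.2908  0.9568  0.3845]
 [ 0.      0.      0.      1.    ]] dict_keys(['image', 'intrinsics', 'pose'])
```

View pics/a_scene.png

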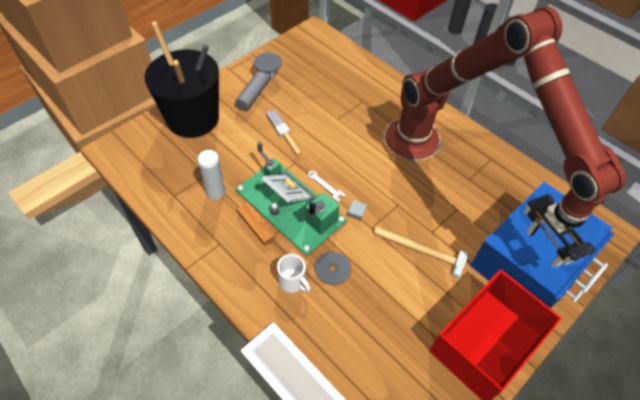

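View pics/a_side.png

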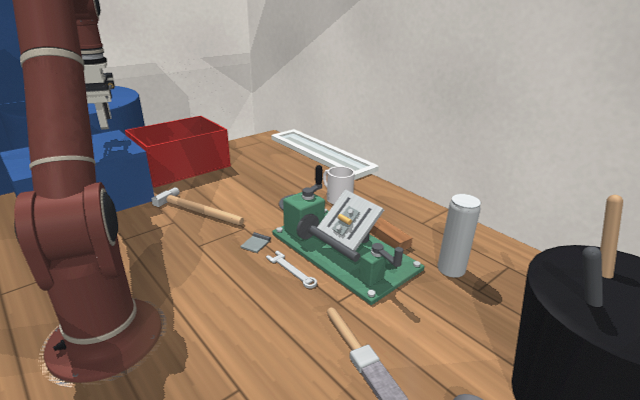

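View pics/a_wrist.png

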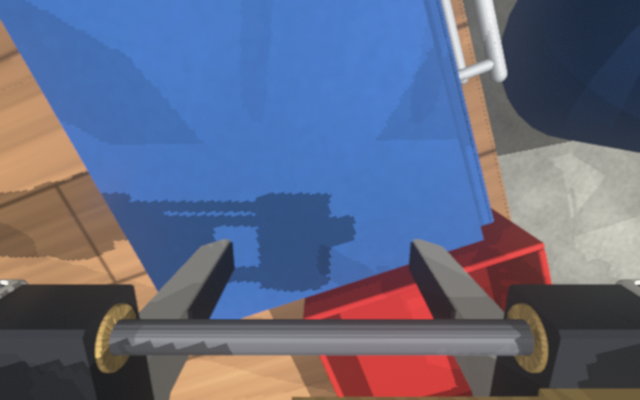

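Side view: crank handle at about (319,175), clamp knob about (398,258), base corners about (279,232), (372,293), (420,266). Next I'll get rough positions by ray casting.

```bash
cat > h.py <<'E'
import numpy as np,cv2
np.set_printoptions(precision=4,suppress=True)
def ray(g,u,v):
    K=g["intrinsics"];P=g["pose"]
    d=np.array([(u-K[0,2])/K[0,0],-(v-K[1,2])/K[1,1],-1.]);return P[:3,3],P[:3,:3]@d
def onz(g,u,v,z):
    o,d=ray(g,u,v);return o+d*(z-o[2])/d[2]
def proj(g,p):
    P=g["pose"];c=P[:3,:3].T@(np.asarray(p)-P[:3,3]);K=g["intrinsics"]
    return np.array([K[0,0]*c[0]/-c[2]+K[0,2],K[1,1]*-c[1]/-c[2]+K[1,2]])
E
python3 - <<'E'
from h import *;import pickle
d=pickle.load(open("a.pkl","rb"))
s=d["side"]
for u,v,z in((319,175,.158),(398,258,.112),(279,232,.014),(372,294,.007),(422,267,.014),):print(onz(s,u,v,z))
g=d["scene"]
for u,v,z in((238,187,.014),(270,163,.014),(345,223,.014),(307,250,.014)):print(onz(g,u,v,z))
i=cv2.resize(s["image"][150:310,250:450],None,fx=4,fy=3.75,interpolation=cv2.INTER_CUBIC);cv2.imwrite("pics/b.png",i[:,:,::-1])
E
```

```text
[0.5705 0.048  0.158 ]
[ 0.5036 -0.2804  0.112 ]
[0.4574 0.075  0.014 ]
[ 0.4769 -0.2446  0.007 ]
[ 0.6317 -0.2601  0.014 ]
[ 0.6314 -0.2562  0.014 ]
[ 0.4799 -0.2622  0.014 ]
[0.4632 0.0998 0.014 ]
[0.6254 0.0888 0.014 ]
```

View pics/b.png

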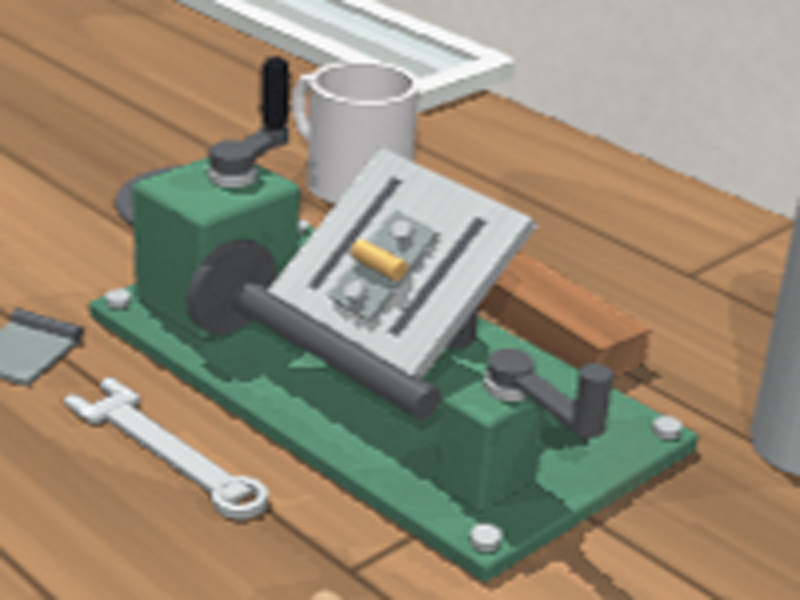

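Run:
```python
from plant import ctrl
from h import *;import pickle
R=np.array([[-1,0,0],[0,1,0],[0,0,-1.]])
d={}
for i,(p) in enumerate([(.54,-.02,.46),(.54,-.14,.46)]):
    try:
        ctrl.move_to(p,R)
    except ctrl.MotionError as e: print(p,e);continue
    ctrl.pause(.2)
    g=ctrl.get_image("wrist");d[i]=g
    s=ctrl.observe();print(s["time_s"],s["position"],s["qpos"],s["force"],s["ft_torque"],g["pose"][:3,3])
    cv2.imwrite(f"pics/c{i}.png",g["image"][:,:,::-1])
pickle.dump(d,open("c.pkl","wb"))
```

```text
2.9 [ 0.5401 -0.0195  0.4599] [-0.146   0.3955  0.2073  1.6638 -0.0896  1.0916  1.6587] [ 0.8059 -0.0539 -0.3744] [0.0208 0.0207 0.0114] [ 0.4588 -0.0202  0.4407]
3.7 [ 0.5403 -0.1384  0.46  ] [ 0.0576  0.4254  0.2322  1.6177 -0.107   1.1111  1.8912] [-0.6245 -0.7833  0.6828] [ 0.0404  0.0072 -0.0053] [ 0.4591 -0.1392  0.4408]
```

View pics/c0.png

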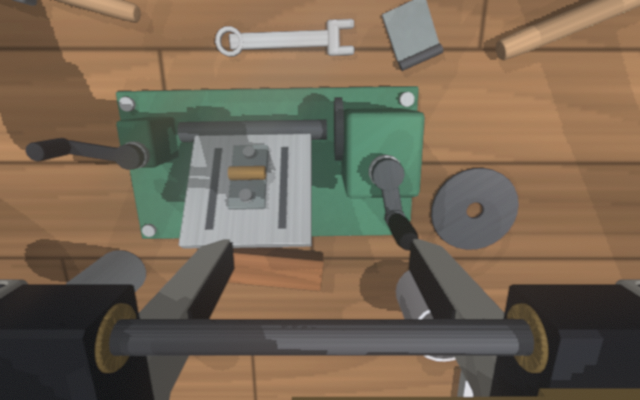

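View pics/c1.png

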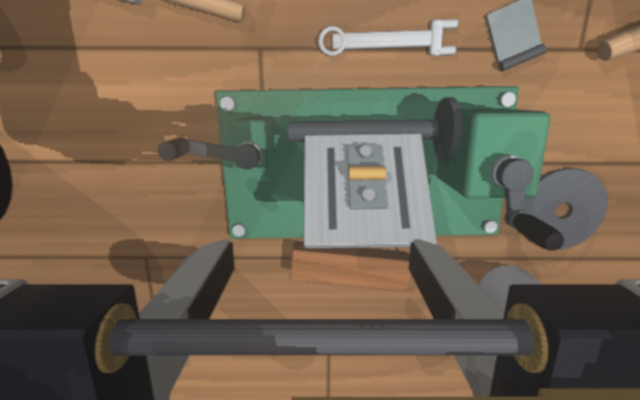

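c1 shows the base corners at about (216,92), (516,86), (230,240), the crank hub at (514,173), the handle from (518,213) to (552,240), the clamp hub at (250,154) and the knob at (174,150). I'll enlarge these to refine them.

Run:
```python
from h import *;import pickle
d=pickle.load(open("c.pkl","rb"))
def crop(i,x0,y0,w,h,f=6):
    return cv2.resize(d[i]["image"][y0:y0+h,x0:x0+w],None,fx=f,fy=f,interpolation=cv2.INTER_CUBIC)
a=np.hstack([crop(0,355,140,66,120,4),crop(1,480,140,90,120,4)]);b=np.hstack([crop(0,15,120,78+78,60,4)[:, :624]])
c=crop(1,140,125,156,60,4)
b=np.vstack([b,c])
cv2.imwrite("pics/d1.png",a[:,:,::-1]);cv2.imwrite("pics/d2.png",b[:,:,::-1]);print(a.shape,b.shape)
# base: green mask
for i in d:
    hsv=cv2.cvtColor(d[i]["image"],cv2.COLOR_RGB2HSV)
    m=cv2.inRange(hsv,(60,70,25),(90,255,255));cs,_=cv2.findContours(m,cv2.RETR_EXTERNAL,cv2.CHAIN_APPROX_NONE)
    pts=np.vstack([c for c in cs if cv2.contourArea(c)>50])
    hull=cv2.convexHull(pts);ap=cv2.approxPolyDP(hull,4,True).reshape(-1,2)
    for p in ap: print(i,p,onz(d[i],p[0],p[1],.014))
```

```text
(480, 624, 3) (480, 624, 3)
0 [409 219] [0.6154 0.0965 0.014 ]
0 [391 233] [0.6353 0.074  0.014 ]
0 [153 237] [ 0.6414 -0.2442  0.014 ]
0 [141 225] [ 0.6242 -0.2577  0.014 ]
0 [118 127] [ 0.4968 -0.2664  0.014 ]
0 [117  93] [ 0.4573 -0.2609  0.014 ]
0 [415  87] [0.45  0.091 0.014]
0 [422 131] [0.5011 0.1037 0.014 ]
0 [418 191] [0.5771 0.1052 0.014 ]
1 [548 115] [0.4817 0.1357 0.014 ]
1 [536 193] [0.5795 0.1393 0.014 ]
1 [486 233] [0.6352 0.0827 0.014 ]
1 [231 236] [ 0.6404 -0.258   0.014 ]
1 [224 168] [ 0.548  -0.2601  0.014 ]
1 [251 122] [ 0.4912 -0.223   0.014 ]
1 [308  92] [ 0.4563 -0.1537  0.014 ]
1 [514  87] [0.4497 0.0892 0.014 ]
```

View pics/d1.png

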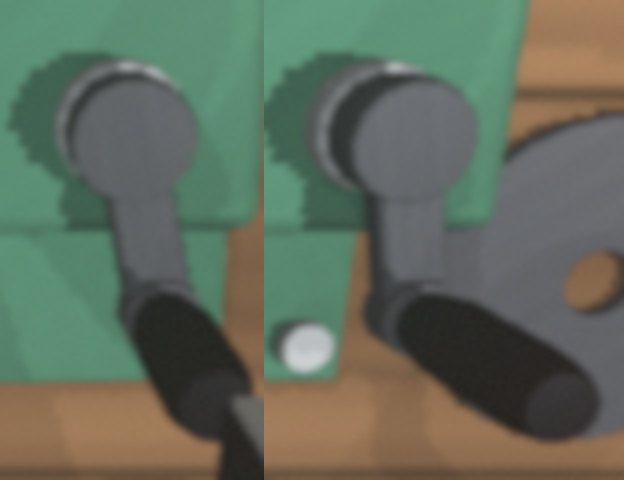

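View pics/d2.png

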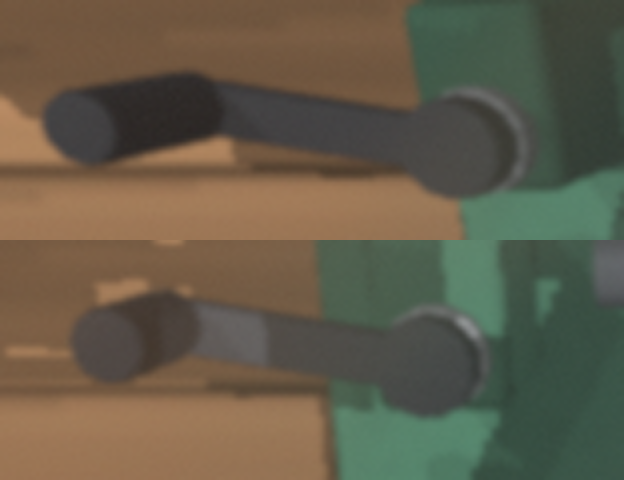

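Run:
```python
from h import *;import pickle
d=pickle.load(open("c.pkl","rb"))
def tri(a,b):
    A=[];B=[]
    M=np.zeros((3,3));r=np.zeros(3)
    for i,p in((0,a),(1,b)):
        o,v=ray(d[i],*p);v=v/np.linalg.norm(v);Q=np.eye(3)-np.outer(v,v);M+=Q;r+=Q@o
    return np.linalg.solve(M,r)
for n,a,b,z in(("handle",(408.2,241),(554.5,241.2),.182),("crankhub",(388.8,174),(518,175),.14),("knob",(35,151.8),(167,151.2),.132),("clamphub",(130,156.7),(247,155.5),.1)):
    print(n,tri(a,b),onz(d[0],*a,z),onz(d[1],*b,z))
# base corners
y=[]
near=[onz(d[0],117,91,.014),onz(d[0],417,86,.014),onz(d[1],216,92,.014),onz(d[1],517,86,.014)]
far=[onz(d[0],143,238,.014),onz(d[1],230,239,.014),onz(d[1],503,235,.014)]
for p in near+far: print(p)
```

```text
handle [0.5719 0.0507 0.1842] [0.5728 0.0514 0.182 ] [0.5729 0.0524 0.182 ]
crankhub [0.5286 0.0423 0.1323] [0.5265 0.0408 0.14  ] [0.5273 0.0379 0.14  ]
knob [ 0.5083 -0.2767  0.1318] [ 0.5083 -0.2765  0.132 ] [ 0.5082 -0.2766  0.132 ]
clamphub [ 0.5188 -0.2132  0.0938] [ 0.5182 -0.2098  0.1   ] [ 0.5173 -0.2119  0.1   ]
[ 0.4551 -0.2605  0.014 ]
[0.4489 0.0933 0.014 ]
[ 0.4567 -0.2624  0.014 ]
[0.4486 0.0926 0.014 ]
[ 0.6428 -0.2578  0.014 ]
[ 0.6448 -0.2597  0.014 ]
[0.638  0.1059 0.014 ]
```

Measurements fit: crank radius 45.8 mm (given 45), clamp radius 64.9 mm (given 65), hub heights sensible, yaw about 0.02 rad. Next I'll grasp the handle and turn it slowly through the first third of a turn, watching the forces.

```bash
cat >> h.py <<'E'
from plant import ctrl
R=np.array([[-1,0,0],[0,1,0],[0,0,-1.]])
C=np.array([.5288,.0418]);r=.045;ZG=.164+.167
def hp(a): return np.array([C[0]+r*np.cos(a),C[1]+r*np.sin(a),ZG])   # azimuth a, decreasing = clockwise
def F(n=4):
    f=[]
    for _ in range(n): f.append(ctrl.observe()["force"]);ctrl.pause(.01)
    return np.mean(f,0)
def comp(f,a):  # resistance opposing clockwise motion, radial outward
    t=np.array([np.sin(a),-np.cos(a)]); return -f[:2]@t, f[:2]@np.array([np.cos(a),np.sin(a)])
E
python3 - <<'E'
from h import *
a0=np.arctan2(.0103,.0446)
for a in np.arange(8)*np.pi/4: print(ctrl.inverse_kinematics(hp(a),R))
p=hp(a0)
ctrl.move_to(p+[0,0,.06],R)
print(F(),ctrl.observe()["time_s"])
ctrl.line_to(p,feed=.1)
print(F())
ctrl.close_gripper(30)
s=ctrl.observe();print(s["opening"],s["position"],p,F(),s["time_s"])
g=ctrl.get_image("side");cv2.imwrite("pics/e.png",g["image"][:,:,::-1])
E
```

```text
[-0.2209  0.5847  0.1733  1.7401 -0.1296  0.8279  1.5827]
[-0.2778  0.571   0.1686  1.768  -0.1252  0.8129  1.5215]
[-0.315   0.5315  0.1672  1.8497 -0.1215  0.7702  1.4878]
[-0.3077  0.4879  0.1697  1.9392 -0.1198  0.724   1.5033]
[-0.254   0.4665  0.1751  1.9831 -0.1217  0.7018  1.5666]
[-0.1889  0.4816  0.1801  1.9534 -0.1265  0.7173  1.6374]
[-0.157   0.523   0.1813  1.8692 -0.131   0.7608  1.6664]
[-0.1724  0.5653  0.1785  1.7815 -0.1322  0.8064  1.6414]
[-0.0833 -0.1117 -0.0497] 4.575
[ 0.0347 -0.5317  0.2094]
0.01945991782086444 [0.5726 0.0519 0.331 ] [0.5726 0.0519 0.331 ] [ 0.1337 -0.1975 -0.0976] 6.4917
```

View pics/e.png

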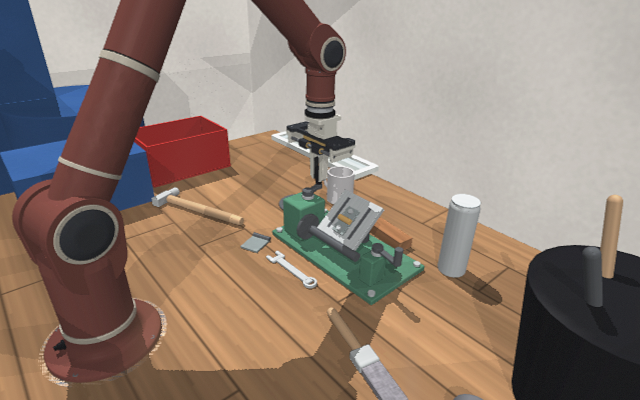

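The handle is held: the gripper sits on it at about (320,170), and the opening reads 19.5 mm against a 20 mm handle.

Run:
```python
from h import *
a=np.arctan2(.0103,.0446)
t0=ctrl.observe()["time_s"]
for i in range(16):
    a-=np.radians(15)
    ctrl.line_to(hp(a),feed=.06)
    f=F(2);s=ctrl.observe();print(i,round(a,3),np.round(comp(f,a),2),f,(s["position"]-hp(a))*1e3,round(s["opening"]*1e3,1),s["time_s"])
    if np.hypot(f[0],f[1])>12:break
open("a.txt","w").write(repr(float(a)))
```

```text
0 -0.035 [-0.36 -1.06] [-1.0713 -0.3199  0.0538] [-0.0915 -1.2924 -0.0168] 19.5 6.9333
1 -0.297 [-0.65 -0.75] [-0.9046 -0.4021  0.6476] [-0.4325 -1.3555 -0.0665] 19.0 7.2917
2 -0.558 [-1.35 -0.96] [-1.5321 -0.6346  0.7992] [-0.6047 -0.9179 -0.0625] 19.2 7.65
3 -0.82 [-0.89 -2.61] [-2.4338  1.2989  1.0428] [-0.722  -0.6086 -0.0431] 19.6 8.0083
4 -1.082 [-1.18 -2.87] [-2.3894  1.9819  1.1411] [-0.7616 -0.3196 -0.0783] 19.5 8.3667
5 -1.344 [-0.94 -3.18] [-1.6279  2.8826  0.3171] [-0.7427 -0.0265 -0.0667] 19.2 8.725
6 -1.606 [-1.4  -3.44] [-1.2755  3.4855 -0.4896] [-0.5053  0.1971 -0.0496] 19.6 9.0833
7 -1.867 [-1.2  -3.58] [-0.1007  3.7718 -1.9694] [-0.3108  0.2629 -0.0097] 19.2 9.4417
8 -2.129 [-0.41 -3.07] [ 1.2783  2.8227 -2.4495] [-0.1224  0.2247 -0.0089] 19.3 9.8
9 -2.391 [-0.71 -3.54] [ 2.1085  2.9368 -4.533 ] [-0.0597  0.1745 -0.0038] 19.4 10.1583
10 -2.653 [-1.11 -3.15] [ 2.2584  2.4595 -4.6729] [-0.0854  0.2458  0.0291] 19.3 10.5167
11 -2.915 [-0.68 -3.3 ] [ 3.063   1.4022 -4.0472] [-0.1266  0.393   0.0285] 19.5 10.875
12 -3.176 [-1.05 -2.39] [ 2.4215  0.9667 -4.1678] [-0.0718  0.787   0.0203] 19.4 11.2333
13 -3.438 [-1.68 -1.15] [ 1.5941  1.2648 -3.5886] [0.0822 0.9714 0.0196] 19.7 11.5917
14 -3.7 [-1.02 -0.58] [ 1.0304  0.5546 -3.1441] [0.269  0.9246 0.0202] 19.3 11.95
15 -3.962 [-1.73 -0.09] [ 1.3299  1.1161 -2.1533] [ 0.4576  0.8373 -0.0052] 19.3 12.3083
```

Readings taken at the end of fast segments are masked by overshoot (the tool ends slightly ahead, and friction holds it there). I'll recentre slightly and test slower, smoother steps to get a usable drag reading.

```bash
sed -i 's/^C=.*/C=np.array([.5292,.0424])/' h.py
python3 - <<'E'
from h import *
a=float(open("a.txt").read())
for st,feed,n in((.1,.045,8),(.05,.02,6),(.03,.01,6)):
  for i in range(n):
    a-=st
    ctrl.line_to(hp(a),feed=feed)
    s=ctrl.observe();f=s["force"];tt=comp((s["position"]-hp(a))*1e3,a);print(st,round(a,3),np.round(comp(f,a),2),"ahead mm",round(-tt[0]*-1,2)*-1,round(tt[1],2),s["time_s"])
open("a.txt","w").write(repr(float(a)))
E
```

```text
Traceback (most recent call last):
  File "h.py", line 14, in hp
    def hp(a): return np.array([C[0]+r*np.cos(a),C[1]+r*np.sin(a),ZG])   # azimuth a, decreasing = clockwise
                                     ^
NameError: name 'r' is not defined. Did you mean: 'R'?
```

```bash
sed -i 's/^C=.*/C=np.array([.5292,.0424]);r=.045;ZG=.331/' h.py
python3 - <<'E'
from h import *
a=float(open("a.txt").read())
for st,feed,n in((.1,.045,8),(.05,.02,6),(.03,.01,6)):
  for i in range(n):
    a-=st
    ctrl.line_to(hp(a),feed=feed)
    s=ctrl.observe();f=s["force"];tt=comp((s["position"]-hp(a))*1e3,a);print(st,round(a,3),np.round(comp(f,a),2),"ahead mm",round(-tt[0],2),round(tt[1],2),s["time_s"])
    open("a.txt","w").write(repr(float(a)))
E
```

```text
0.1 -4.062 [-0.13 -1.55] ahead mm 0.2 0.05 12.575
0.1 -4.162 [-0.35 -0.89] ahead mm 0.24 0.03 12.825
0.1 -4.262 [-0.1  -0.79] ahead mm 0.39 0.04 13.075
0.1 -4.362 [ 0.5  -0.67] ahead mm 0.45 -0.02 13.325
0.1 -4.462 [-0.32 -1.53] ahead mm 0.42 -0.06 13.575
0.1 -4.562 [ 0.66 -2.62] ahead mm 0.39 -0.1 13.825
0.1 -4.662 [ 0.17 -2.73] ahead mm 0.38 -0.15 14.075
0.1 -4.762 [ 0.9 -2.6] ahead mm 0.38 -0.19 14.325
0.05 -4.812 [ 1.56 -2.78] ahead mm 0.02 -0.2 14.5833
0.05 -4.862 [ 1.61 -4.24] ahead mm 0.07 -0.19 14.8417
0.05 -4.912 [ 1.13 -4.07] ahead mm 0.13 -0.19 15.1
0.05 -4.962 [ 1.77 -5.11] ahead mm 0.17 -0.19 15.3583
0.05 -5.012 [ 0.67 -4.46] ahead mm 0.1 -0.2 15.6167
0.05 -5.062 [ 1.11 -4.16] ahead mm 0.01 -0.2 15.875
0.03 -5.092 [ 2.44 -5.42] ahead mm -0.18 -0.17 16.1583
0.03 -5.122 [ 1.83 -4.3 ] ahead mm -0.25 -0.17 16.4417
0.03 -5.152 [ 1.49 -4.6 ] ahead mm -0.31 -0.17 16.725
0.03 -5.182 [ 1.55 -5.48] ahead mm -0.33 -0.17 17.0083
0.03 -5.212 [ 1.5  -5.04] ahead mm -0.38 -0.19 17.2917
0.03 -5.242 [ 1.33 -5.71] ahead mm -0.43 -0.16 17.575
```

```bash
sed -i 's/^C=.*/C=np.array([.5290,.0421]);r=.0448;ZG=.331/' h.py
python3 - <<'E'
from h import *
a=float(open("a.txt").read())
def go(st,feed):
    global a
    a-=st;ctrl.line_to(hp(a),feed=feed);open("a.txt","w").write(repr(float(a)))
    s=ctrl.observe();return comp(s["force"],a),s
L=[]
while a>-13.4:
    c,s=go(.26,.09);L.append(np.round(c,1))
    if c[0]>5 or abs(c[1])>20: print("stop");break
print(np.array(L).T,s["opening"],s["time_s"],a)
for i in range(5):
    c,s=go(.03,.01);print(np.round(c,2),s["time_s"])
g=ctrl.get_image("side");cv2.imwrite("pics/f.png",cv2.resize(g["image"][120:310,240:450],None,fx=3,fy=3)[:,:,::-1])
E
```

```text
[[-2.2 -0.6 -0.9 -0.5 -1.9 -1.3 -1.9 -1.6 -1.1 -1.3 -1.1 -1.3 -2.2 -1.2
  -1.4 -2.3 -1.9 -1.6 -2.  -1.1 -1.3 -1.4 -1.9 -1.2 -1.1 -2.1 -1.5 -1.4
  -1.3 -1.5 -2.1 -2.5]
 [-3.3 -3.2 -2.9 -3.7 -2.8 -2.7 -2.1 -1.1 -0.9 -0.7  0.3  1.3  1.3  2.4
   2.   2.9  4.3  4.2  4.5  3.6  4.4  4.3  3.7  3.2  3.9  3.1  2.9  1.6
   1.3  1.1  1.2  1.6]] 0.019442890678961256 26.3833 -13.561827610213575
[-0.89  0.08] 26.6667
[1.79 0.86] 26.95
[2.95 1.71] 27.2333
[1.32 1.69] 27.5167
[2.38 2.29] 27.8
```

View pics/f.png

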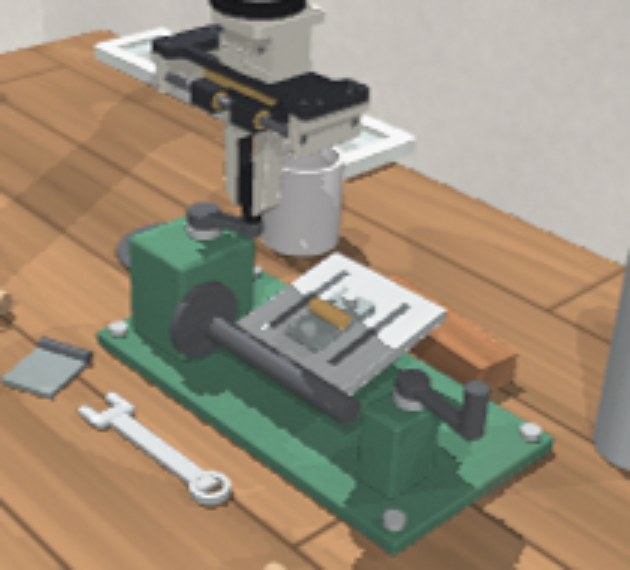

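The plate has come down about 27° after 2.22 turns with no contact yet, and the slow drag is about 2 N. Now moderate steps with contact detection, dropping to slow steps when it triggers.

```bash
cat > turn.py <<'E'
from h import *
a=float(open("a.txt").read())
def go(st,feed):
    global a
    a-=st;ctrl.line_to(hp(a),feed=feed);open("a.txt","w").write(repr(float(a)))
    s=ctrl.observe();return comp(s["force"],a),s
done=False;L=[]
while a>-22.6 and not done:
    c,s=go(.14,.06);L.append(c[0])
    base=np.median(L[-12:-2]) if len(L)>6 else -.8
    if c[0]>base+1.9:
        S=[]
        for i in range(3):
            c,s=go(.02,.008);S.append(c[0])
        print("chk",round(a,3),np.round(L[-3:],2),np.round(S,2),s["time_s"])
        if np.mean(S)>4: done=True
print(np.round(L,1),a,s["time_s"],done)
E
python3 turn.py
```

```text
chk -17.132 [-0.63  0.18  2.56] [3.75 3.45 3.63] 34.825
chk -17.332 [0.18 2.56 5.5 ] [6.79 7.69 6.26] 35.8583
[-0.4 -0.5 -1.4 -1.2  0.6  0.1 -1.1 -0.2  0.2 -0.4  0.6 -0.1 -0.8 -0.8
 -0.4 -0.3 -0.3  0.5  0.1 -0.3 -0.6 -0.6  0.2  2.6  5.5] -17.331827610213583 35.8583 True
```

Contact is felt: drag rose from about 2.1 to about 7 N (about +4.7 N). I'll continue in fine steps to roughly +6.5 N.

Run:
```python
from h import *
a=float(open("a.txt").read())
L=[]
for i in range(8):
    a-=.02;ctrl.line_to(hp(a),feed=.008);open("a.txt","w").write(repr(float(a)))
    f=F(6);c=comp(f,a);L.append(c[0]);s=ctrl.observe()
    print(round(a,3),np.round(c,2),s["time_s"])
    if c[0]>8.4: break
```

```text
-17.352 [8.21 3.62] 36.1667
-17.372 [8.35 3.68] 36.475
-17.392 [9.36 3.15] 36.7833
```

Drag is about 9 N, so roughly +6.5 N over free running, inside the snug band; the slope of about 30 N/rad also fits. I'll release, check, and grasp the clamp knob.

```bash
cat >> h.py <<'E'
P=np.array([.5187,-.2125]);rk=.065;ZK=.290
def kp(a): return np.array([P[0]+rk*np.cos(a),P[1]+rk*np.sin(a),ZK])
def Rk(a):
    y=np.array([-np.sin(a),np.cos(a),0]);z=np.array([0,0,-1.]);return np.c_[np.cross(y,z),y,z]
E
python3 - <<'E'
from h import *
ctrl.open_gripper()
p=ctrl.observe()["position"];ctrl.line_to(p+[0,0,.06],feed=.2)
k0=np.arctan2(-.0641,-.0104);print(k0)
for k in(k0,k0-.6,k0-1.3):print(ctrl.inverse_kinematics(kp(k),Rk(k)))
ctrl.move_to(kp(k0)+[0,0,.09],Rk(k0))
g=ctrl.get_image("side");cv2.imwrite("pics/g1.png",cv2.resize(g["image"][120:310,240:450],None,fx=3,fy=3)[:,:,::-1])
print(F(),ctrl.observe()["time_s"])
ctrl.line_to(kp(k0),feed=.12);print(F())
ctrl.close_gripper(20)
s=ctrl.observe();print(s["opening"],F(),s["position"]-kp(k0),s["time_s"])
g=ctrl.get_image("side");cv2.imwrite("pics/g2.png",cv2.resize(g["image"][120:310,240:450],None,fx=3,fy=3)[:,:,::-1])
E
```

```text
-1.7316412333134843
[ 0.1307  0.6959  0.5407  1.7758 -0.4764  0.8033  0.7457]
[ 0.0145  0.6959  0.7201  1.887  -0.6302  0.8     0.3164]
[-0.1396  0.709   0.8801  1.9868 -0.7613  0.8146 -0.2785]
[-0.2328 -0.0814  0.1207] 39.925
[-0.4398 -0.138   0.0354]
0.01755139299691453 [-0.1116  0.2245 -0.315 ] [ 0.  0. -0.] 42.0167
```

View pics/g1.png

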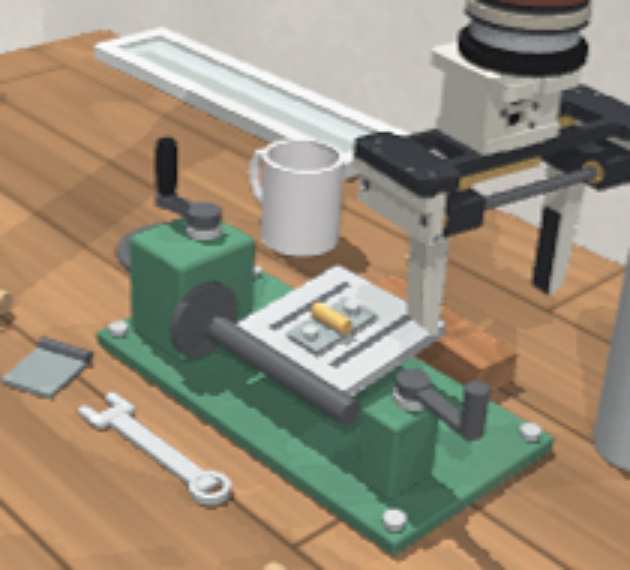

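View pics/g2.png

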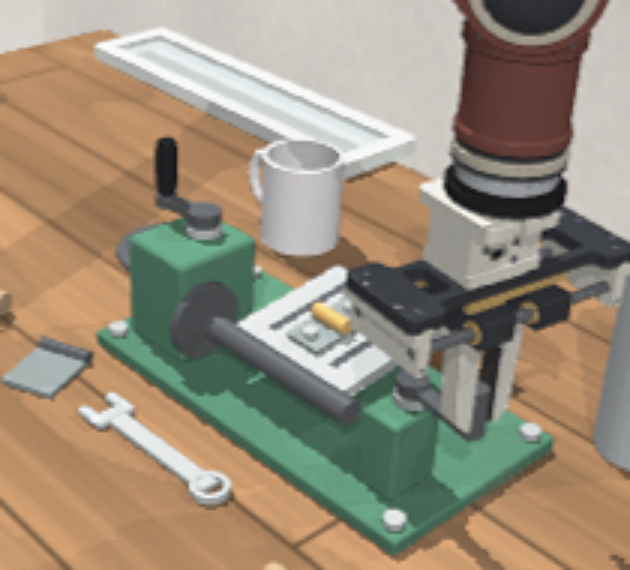

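The crank was left at (165,170) in the zoom with the plate low, and the knob is held (17.6 mm opening against 18 mm). Now I'll swing the lever.

Run:
```python
from h import *
k=-1.7316;open("k.txt","w").write(repr(k))
kend=-np.pi/2+.02-1.4
def go(k,feed):
    ctrl.line_to(kp(k),rot=Rk(k),feed=feed);open("k.txt","w").write(repr(float(k)))
    s=ctrl.observe();return np.array(comp(s["force"],k)),s
L=[]
while k>kend+.2:
    k-=.12;c,s=go(k,.05);L.append(np.round(c,1))
    if np.hypot(*c)>25: print("high");break
print(np.array(L).T,k,kend,s["time_s"])
L=[]
while k>kend-.12:
    k-=.012;c,s=go(k,.008);L.append(np.round(c,1))
    if c[0]>12: print("stop felt");break
print(np.array(L).T,k,s["time_s"],s["position"]-kp(k),s["opening"],s["ft_torque"])
```

```text
[[-1.2 -0.1 -0.9 -0.3 -0.6 -0.3  0.3 -0.7 -0.4]
 [ 0.3  0.   0.8  0.1 -0.2 -0.5 -0.4 -1.7 -1.6]] -2.8116000000000008 -2.9507963267948965 44.875
stop felt
[[ 1.7  1.7  2.3  2.2  2.3  2.   1.9  1.7  3.3  2.6  1.8  4.1  4.9  7.3
   8.8  9.5 10.9 11.8 13.1]
 [-2.6 -2.9 -3.1 -4.8 -4.1 -4.6 -3.9 -4.2 -3.9 -4.7 -5.  -4.3 -4.9 -4.4
  -4.4 -5.4 -6.1 -6.1 -6.5]] -3.039600000000001 49.625 [ 0.0008 -0.0036  0.0004] 0.01770032741329862 [-2.4264 -1.3427  0.1608]
```

The stop was felt at about -2.956 rad, against -2.951 predicted from the geometry. I'll ease the push, let go, retreat and check.

Run:
```python
from h import *;import pickle
k=-2.985
ctrl.line_to(kp(k),rot=Rk(k),feed=.02);print(comp(F(),k))
ctrl.open_gripper()
p=ctrl.observe()["position"];ctrl.line_to(p+[0,0,.1],feed=.2)
ctrl.move_to((.54,-.14,.46),R);ctrl.pause(.3)
g=ctrl.get_image("wrist");h=ctrl.get_image("side");pickle.dump((g,h),open("z.pkl","wb"))
cv2.imwrite("pics/h1.png",g["image"][:,:,::-1]);cv2.imwrite("pics/h2.png",cv2.resize(h["image"][120:310,240:450],None,fx=3,fy=3)[:,:,::-1])
print(F(),ctrl.observe()["time_s"])
```

```text
(np.float64(6.499260053275732), np.float64(-4.486900300495545))
[-0.083   0.3365 -0.0297] 54.25
```

View pics/h1.png

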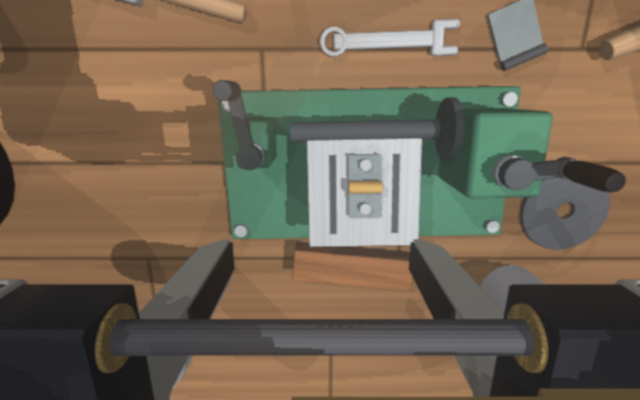

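View pics/h2.png

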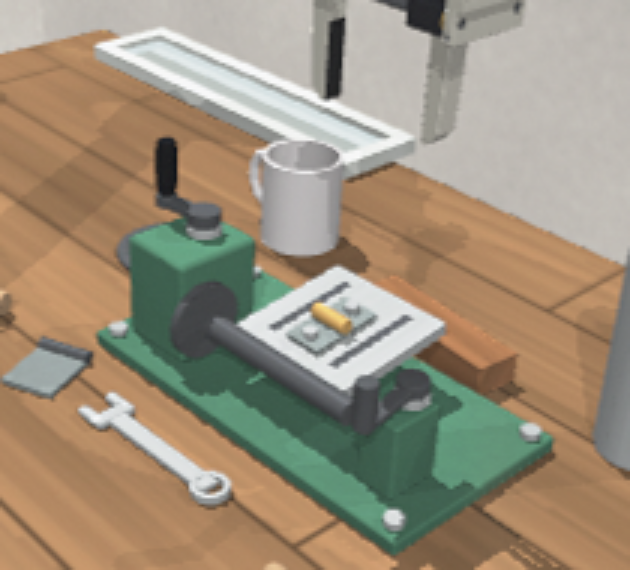

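The lever now points toward the robot, with the knob top at about (224,90). The crank handle top is at about (612,183) and the plate is low. I'll check the numbers before handing in.

Run:
```python
from h import *;import pickle
g,h=pickle.load(open("z.pkl","rb"))
k=onz(g,224,90,.132);c=onz(g,612,183,.182)
v=k[:2]-P;print(k,np.hypot(*v),"clamp",(-np.pi/2+.02-np.arctan2(v[1],v[0]))%(2*np.pi))
w=c[:2]-C;print(c,np.hypot(*w),np.arctan2(w[1],w[0]),"left at",-17.392+6*np.pi)
ctrl.close_job();print(ctrl.observe()["time_s"])
```

```text
[ 0.4549 -0.2232  0.132 ] 0.06470317487156847 clamp 1.4241882757349686
[0.5241 0.0849 0.182 ] 0.043109116202428535 1.684307993529124 left at 1.4575559215387592
the job is handed in; nothing more can be done
the job is handed in; nothing more can be done
```

The job is handed in, with the robot clear, at about 54 s of the 72 s allowed. One final check disagreed: the crank handle's position after I let go.

- **Crank:** I turned it clockwise about 2.8 turns, until the plate came to bear on the stop screw. The drag at the handle rose from about 2.1–2.7 N running free to about 9.4 N. That is roughly 6.5–7 N more, inside the 5–8 N snug band and well below forced.
- **Clamp:** I swung the lever clockwise until I felt the end stop at about −2.956 rad, against −2.951 expected. I then eased the push and let go. The last picture puts it at about 1.42 rad, against a nominal 1.4.
- **Surroundings:** The last pictures show the plate low, and the tools I could see look unmoved. The force on the tool was about 0 N after retreating. No picture or force reading suggested the robot touched the plate itself.
- **Check that disagreed:** A single pixel I picked by eye puts the handle at about 1.68 rad around its axis. I had left it at about 1.46 rad. The same pixel gives a crank radius of 43 mm instead of 45 mm, so part of the gap is picking error. It could also mean the handle slipped back a little in the grip or on release. I handed the job in from the same script that printed this figure, so I did not look into it. The evidence that the plate is snug is the force felt at the crank.

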